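# Start a board test with the touch-free switch

### The job

With the fingertips, push the test fixture's sliding nest by its front face fully home under the probes, then point straight down at the round touch-free start switch: hold the closed fingertips centred about 3 cm above its top without touching it, for two seconds, and draw the hand well clear. Do not bring the fingertips over the square abort switch, touch either switch or the circuit board in the nest, or disturb the other things on the bench.

Things in the scene. Friction and masses are not known exactly. Their poses are not given: they have to be found in the camera images.
- fixture: Test fixture fixed to the bench, turned up to 0.2 rad. Origin: on the bench, 100 mm behind its base's front edge; x points into it (the push direction), z up. Black base 240 x 160 mm, 18 high (x -100 to +140), side rails to 40 high. Over x 0 to +123 mm two columns carry a crosshead (top 166 mm high) and clear probe plate (underside 144), with pins down to 104.
- nest_front (a point): Centre of the sliding nest's flat upright front face, 36.5 mm above the bench; axes as the fixture's: +x is the push direction, square to the face. The face is 118 mm wide, 18.5 to 54.5 mm above the bench. The nest is an aluminium slab 190 mm long between the rails; when out it juts up to 60 mm from the base, with free bench before and below it.
- nest (a joint): Slide of the nest, in m: 0 = fully out towards the robot, 0.060 = fully home, against the stop, with its front face flush with the front edge of the black base. Starts 0 to 0.020. Needs about 2.5 N plus a little drag to push, and stays where it is left.
- board_centre (a point): Green circuit board 60 x 45 mm, 3 mm thick (6 mm over its metal can), fixed on top of the nest; this point, the centre of its underside, lies 145 mm behind the nest's front face and 57.5 mm above the bench. Not to be touched.
- start_switch: The start switch: round grey drum, 68 mm across, 50 mm high, standing loose on the bench (about 0.45 kg), with a round white window in a round black ring on top. Origin: centre of its underside. Stands left or right of the fixture; the square switch stands on the other side.
- start_face (a point): Centre of the round start switch's top, 50 mm above the bench, z up. The sensor sees a closed hand that points down from above it, with the point between the fingers over this centre.
- abort_switch: The abort switch: square grey box, 68 x 68 mm, 50 mm high, loose on the bench (about 0.45 kg), with a square white window in a square black frame on top. Origin: centre of its underside. Not to be used.
- abort_face (a point): Centre of the square abort switch's top, 50 mm above the bench.
- module_tray: Bystander: black pocket tray of small blue modules, 120 x 160 mm, 16 mm high, loose, left of the fixture and far from the robot. Origin: centre of its underside.
- parts_bin: Bystander: open blue bin of black parts, 120 x 110 mm, 50 mm high, loose, right of the fixture and far from the robot. Origin: centre of its underside.
- screwdriver: Bystander: screwdriver with black handle, 170 mm long, lying loose nearer the robot, on the right, roughly across the bench. Origin: under its middle; x along its length.

How it is judged:
By the outcome, as a careful person would: the job done as asked, in the order asked, and still so for the second after the job is handed in, with the robot touching nothing.
It also fails if it takes over 48 s, if anything falls off the work surface, if the arm or the gripper's body presses on something with over 40 N, if the wrist force passes 120 N, or if a joint passes its speed limit or range.

### The arm

A 6-joint arm with a two-finger parallel gripper is mounted at the origin on the work surface. World frame = base frame: x ahead of the robot, y to its left, z up, the work surface at z = 0. Lengths are in m, angles in rad, forces in N, time in s.
With the tool pointing down it reaches from about 0.225 to 0.875 m from the base axis. Payload 3.4 kg.
Tool frame: the origin (TCP) lies between the finger pads, 19 mm behind the fingertips; this is the grasp point; z points along the fingers, y is the line along which they close (so a half turn about z gives the same grasp; the last joint's range is limited). The gripper opens to 85 mm and grips with 20 to 120 N. Pads are 22 mm wide; open, the fingers measure 114 mm over their backs; the gripper's body (76 mm by 85 mm) begins 54 mm behind the grasp point. The pads swing forward as they close: fully open they stand 13 mm farther back than shut.
Start: joints at [1.18, 0.276, 1.505, -0, 1.361, -0.121], TCP at [0.153, 0.554, 0.25] pointing down, gripper open.
Joint ranges: [-2.89, 2.89], [-0.75, 2.08], [0.22, 2.7], [-1.18, 4.32], [0.11, 2.71], [-2.7, 2.7]. Speed limits (rad/s): [2.57, 2.57, 3.14, 3.14, 3.14, 3.14].

### API

Orientations are given as a unit quaternion [w, x, y, z].
In Python, from rig import readout, imaging, manip gives the robot as it stands. The module is installed in compiled form; this text tells all that it offers.
- The arm moves only by the tool servo_tool, never from a script. Its argument "moves" is a list of rows, each an object with "dp": the shift along the tool's x, y, z in units of 0.2 m (1.0 is 0.2 m), a list of three; "delta_rot": the turn, a rotation vector about the tool's x, y, z in units of 0.1 rad (1.0 is 0.1 rad), a list of three; "fingers": the opening, from 0 (shut) to 1 (fully open). In form: [{"dp": [dx, dy, dz], "delta_rot": [wx, wy, wz], "fingers": fingers}, ...]. A call has 1 to 5 rows; each row shifts and turns the commanded pose from where the row before left it, along the tool's axes as they then stand; what a row does not reach is not made up. A row lasts 1/10 s, in which the tool goes at most 50 mm and 8.59 degrees, less where a joint would pass 70% of its speed; a pose out of reach is approached as far as the arm can. A call with a number of a shift or a turn outside -1 to 1 is refused whole. A call with a gripper value outside its range is refused whole. The fingers move at their own pace and stop on an object; "force" is the grip in N (left out, the last holds). Time passes only in rows, so rows that do not move let the fingers close. It gives the time, the measured TCP pose, the force, the opening and the grip force at its end, in the units of the state.
- readout.get_state(): the state, without advancing time (a new reading comes with each control period).
- imaging.get_image(name): name is "scene" or "top" or "wrist"; returns (picture, depth): 400x640x3 uint8, red, green, blue; 400x640 float32, m along the optical axis (not along the pixel's ray), 0 where there is no reading.
- imaging.calibration(name): a dict with "intrinsics" (3x3 intrinsics, pixels), "R" (3x3) and "t" (3): a world point X has camera coordinates R X + t; the wrist camera has in their place "hand_eye" (4x4, takes a point from camera to tool coordinates, whose origin is the TCP and whose axes are the flange's). Camera axes: x right, y down, z forward; pixel columns grow to the right and rows downward; lengths in m; the calibration is good to about 2 mm. A picture is of the moment at which its call begins: read the wrist's pose just before it. calibration takes no time and is no camera call.
- manip.sign_off(): hands the job in; it is judged then, once.
The state is a dict: "clock": time; "qpos": joint angles; "qd": joint speeds; "effort": joint torques, N m; "position": TCP position; "ee_rot": TCP orientation; "contact_force": force on the tool from outside, world axes, zero at the start; "moment": the same for the moment, N m; "width": finger opening in m; "gripper_force": force on a finger pad.
Only numpy, scipy, OpenCV 4.12 (cv2) and the standard library are available. Lean on these libraries where they do the work, as an engineer would, in place of code of your own. Each camera call takes 0.05 s, during which the arm holds its last target. There are 200 camera calls.

## Working session

There is one attempt and no reset: what is moved stays moved. The work goes in short steps, Python scripts to look and compute and a tool call to move; the robot and the scene stay as the last step left them, time stands still between calls to the robot, and variables do not carry over. Pictures are saved under pics/ and viewed, at most 10 in all, crops included, and the job is handed in when it is done.

Besides the shell and the picture viewer there is one more tool, called by a JSON object that holds its "api" and its "payload". servo_tool: Moves the arm, as the interface text tells. Its arguments: {"type":"object","properties":{"moves":{"type":"array"},"force":{"type":"number"}},"required":["moves"]}

```bash
mkdir -p pics; python3 - <<'E'
from rig import readout, imaging
import cv2,numpy as np
s=readout.get_state();print({k:np.round(s[k],4) for k in('clock','position','ee_rot','qpos','contact_force','width')})
for n in('top','scene'):
    p,d=imaging.get_image(n);np.savez('pics/'+n,p=p,d=d);cv2.imwrite(f'pics/{n}0.png',p[:,:,::-1])
    c=imaging.calibration(n);print(n,c['intrinsics'],c['R'],c['t'],(d>0).mean())
print(imaging.calibration('wrist'))
E
```

```text
{'clock': np.float64(0.0), 'position': array([0.1531, 0.5537, 0.2491]), 'ee_rot': array([-2.000e-04,  1.345e-01,  9.909e-01, -9.000e-04]), 'qpos': array([ 1.18  ,  0.2766,  1.5061, -0.    ,  1.3607, -0.121 ]), 'contact_force': array([-0.3689,  0.2086,  0.4337]), 'width': np.float64(0.0858)}
top [[458.6822307    0.         322.51122032]
 [  0.         458.6822307  199.52367383]
 [  0.           0.           1.        ]] [[-2.20608421e-03 -9.99927355e-01  1.18498102e-02]
 [-9.93659991e-01  8.59960902e-04 -1.12423673e-01]
 [ 1.12405315e-01 -1.20226984e-02 -9.93589704e-01]] [0.00126652 0.51286997 1.21276371] 0.9958359375
scene [[396.62843638   0.         321.12980061]
 [  0.         396.62843638 203.87191987]
 [  0.           0.           1.        ]] [[-0.84533191  0.53421955  0.00483997]
 [ 0.37146804  0.59426197 -0.71334719]
 [-0.38396023 -0.60121725 -0.7007941 ]] [ 0.42294236 -0.14856932  1.17956629] 0.99603125
{'intrinsics': array([[275.56891094,   0.        , 319.75196185],
       [  0.        , 275.56891094, 200.15428562],
       [  0.        ,   0.        ,   1.        ]]), 'hand_eye': array([[ 9.66962180e-04, -9.44750671e-01, -3.27788399e-01,
         8.49643500e-02],
       [ 9.99999514e-01,  8.50126820e-04,  4.99724295e-04,
         1.08771440e-03],
       [-1.93453154e-04, -3.27788723e-01,  9.44751034e-01,
        -1.23757640e-01],
       [ 0.00000000e+00,  0.00000000e+00,  0.00000000e+00,
         1.00000000e+00]])}
```

View pics/top0.png

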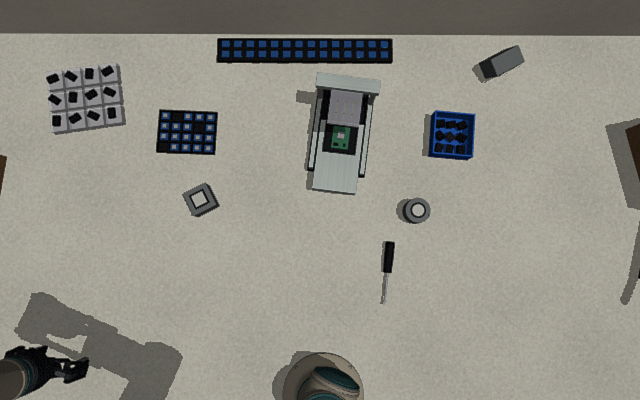

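View pics/scene0.png

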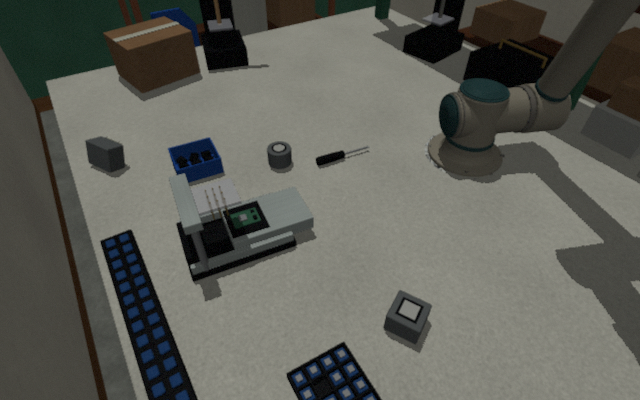

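The top view shows the nest, with its front edge near row 192, cols 313–356. The round start switch is at (417,210) on the right, the square abort switch at (201,199) on the left, and the screwdriver runs from (389,243) to (384,302). The scene view shows the same layout: round switch at (279,150), nest front top edge from about (291,190) to (312,215), abort switch at (409,312).

```bash
cat > h.py <<'E'
import numpy as np,cv2
from rig import imaging
def cloud(n):
    f=np.load(f'pics/{n}.npz');c=imaging.calibration(n);p,d=f['p'],f['d']
    v,u=np.mgrid[0:400,0:640]
    r=np.stack([u,v,np.ones_like(u)],-1)@np.linalg.inv(c['intrinsics']).T
    return p,(r*d[...,None]-c['t'])@c['R']
def ray(n,uv,z):
    c=imaging.calibration(n);C=-c['R'].T@c['t']
    w=np.c_[np.atleast_2d(uv),np.ones(len(np.atleast_2d(uv)))]@np.linalg.inv(c['intrinsics']).T@c['R']
    return C+w*((z-C[2])/w[:,2:])
E
python3 - <<'E'
from h import *
for n,boxes in(('top',dict(start=(395,190,440,230),abort=(178,178,225,222),nest=(300,150,370,200),driver=(370,235,400,310))),('scene',dict(start=(262,135,298,172),abort=(380,285,440,340),nest=(235,180,320,245)))):
    p,X=cloud(n);z=X[...,2]
    for k,(a,b,c,d) in boxes.items():
        m=np.zeros(z.shape,bool);m[b:d,a:c]=1
        lo,hi=dict(start=(.043,.057),abort=(.043,.057),nest=(.049,.0575),driver=(.008,.06))[k]
        if k=='nest':
            m&=p.min(-1)>90
        m&=(z>lo)&(z<hi)
        nn,l,st,ce=cv2.connectedComponentsWithStats(m.astype(np.uint8))
        i=1+np.argmax(st[1:,4]);m=l==i
        P=X[m];r=cv2.minAreaRect(P[:,:2].astype(np.float32)*1000)
        print(n,k,m.sum(),'mean',P.mean(0).round(4),'zmed',np.median(P[:,2]).round(4),'rect mm',np.round(r[0],1),np.round(r[1],1),round(r[2],1))
        if k in('start','abort'):
            (cx,cy),rad=cv2.minEnclosingCircle(P[:,:2].astype(np.float32)*1000);print('   circ',cx,cy,rad)
        if k=='nest':print(cv2.boxPoints(r).round(1).tolist())
        if k!='driver':  # white window centre cast onto z=.05
            w=np.zeros_like(m);w[b:d,a:c]=p[b:d,a:c].min(-1)>175
            if w.sum():
                vv,uu=np.nonzero(w);print('   white',w.sum(),uu.mean(),vv.mean(),ray(n,[[uu.mean(),vv.mean()]],.05).round(4))
p=np.load('pics/top.npz')['p'];q=np.load('pics/scene.npz')['p']
a=cv2.resize(p[140:230,290:450],None,fx=4,fy=4,interpolation=2);b=cv2.resize(q[130:290,170:330],None,fx=4,fy=4,interpolation=2)[:240*2,:]
cv2.imwrite('pics/crops.png',np.vstack([a,b[:240]])[:600,:,::-1])
E
```

```text
top start 499 mean [ 0.4823 -0.2515  0.0491] zmed 0.0493 rect mm [ 482.6 -251.1] [65.1 64.6] 88.4
   circ 483.2607116699219 -251.87158203125 34.12637710571289
top abort 651 mean [0.5126 0.3282 0.0491] zmed 0.0492 rect mm [513.3 328.5] [68.6 68.5] 28.0
   circ 513.5010986328125 328.0093078613281 46.36147689819336
top nest 1565 mean [ 0.5857 -0.036   0.0534] zmed 0.0534 rect mm [592.4 -35.7] [117.6 117.4] 82.8
[[526.7999877929688, -86.69999694824219], [643.2000122070312, -101.4000015258789], [658.0, 15.199999809265137], [541.5999755859375, 30.0]]
top driver 363 mean [ 0.3425 -0.1748  0.0201] zmed 0.021 rect mm [ 316.9 -171.9] [ 24.9 169. ] 82.6
scene start 329 mean [ 0.4833 -0.2477  0.0519] zmed 0.0524 rect mm [ 480.9 -252.1] [67.2 67.7] 70.2
   circ 480.0497741699219 -253.20947265625 35.94382858276367
scene abort 1211 mean [0.5139 0.3308 0.0515] zmed 0.0517 rect mm [511.3 328.5] [69.6 67.9] 27.4
   circ 512.1143188476562 328.4509582519531 45.97052764892578
scene nest 1294 mean [ 0.5922 -0.0307  0.0562] zmed 0.0563 rect mm [609.4 -39.3] [119.4 157.1] 82.5
[[523.7000122070312, -88.19999694824219], [679.4000244140625, -108.80000305175781], [695.0999755859375, 9.600000381469727], [539.2999877929688, 30.100000381469727]]
```

View pics/crops.png

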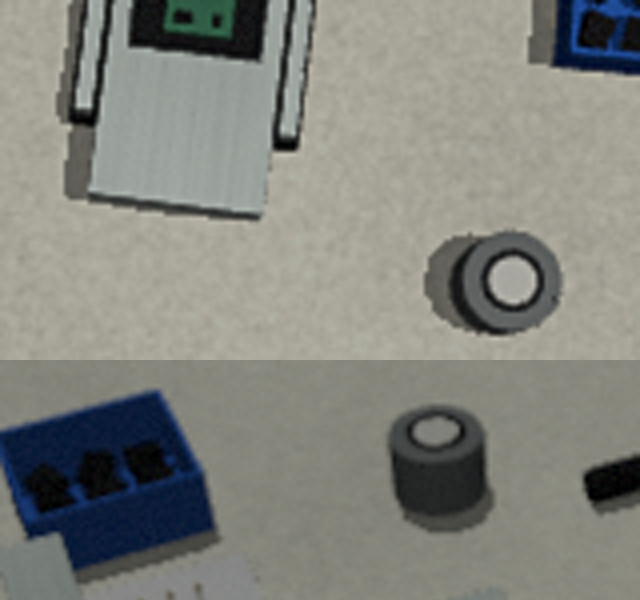

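Both views agree:

| Item | Measured position / size | Check |
|---|---|---|
| Nest front-face centre | ≈ (0.533, −0.029) | top height 53–56 mm, width 118 mm |
| Fixture yaw | ≈ −0.128 rad | within the stated 0.2 rad |
| Start switch | ≈ (0.482, −0.252) | top at about 50 mm |
| Abort switch | (0.512, 0.329) | path passes about 0.2 m from it |

Next I align the tool, close the fingers and approach.

{"api": "servo_tool", "payload": {"moves": [{"dp": [0, 0, 0], "delta_rot": [0, 0, -0.7], "fingers": 0}, {"dp": [0, 0, 0], "delta_rot": [0, 0, -0.7], "fingers": 0}, {"dp": [-0.145, -0.19, 0], "delta_rot": [0, 0, 0], "fingers": 0}, {"dp": [-0.145, -0.19, 0], "delta_rot": [0, 0, 0], "fingers": 0}, {"dp": [-0.145, -0.19, 0], "delta_rot": [0, 0, 0], "fingers": 0}], "force": 40}}

```text
clock: 0.6
position: [0.225, 0.4284, 0.2494]
ee_rot: [-0.0, 0.064, 0.998, -0.001]
contact_force: [2.1, -0.3, 0.4]
width: 0.0122
gripper_force: 0.0
```

{"api": "servo_tool", "payload": {"moves": [{"dp": [-0.145, -0.19, 0], "delta_rot": [0, 0, 0], "fingers": 0}, {"dp": [-0.145, -0.19, 0], "delta_rot": [0, 0, 0], "fingers": 0}, {"dp": [-0.145, -0.19, 0], "delta_rot": [0, 0, 0], "fingers": 0}, {"dp": [-0.145, -0.19, 0], "delta_rot": [0, 0, 0], "fingers": 0}, {"dp": [-0.145, -0.19, 0], "delta_rot": [0, 0, 0], "fingers": 0}]}}

```text
clock: 1.1
position: [0.3443, 0.221, 0.2499]
ee_rot: [0.0, 0.065, 0.998, 0.0]
contact_force: [1.0, 0.8, 0.2]
width: 0.0001
gripper_force: 0.0
```

{"api": "servo_tool", "payload": {"moves": [{"dp": [-0.145, -0.19, 0], "delta_rot": [0, 0, 0], "fingers": 0}, {"dp": [-0.145, -0.19, 0], "delta_rot": [0, 0, 0], "fingers": 0}, {"dp": [-0.145, -0.19, 0], "delta_rot": [0, 0, 0], "fingers": 0}, {"dp": [-0.1, -0.19, 0], "delta_rot": [0, 0, 0], "fingers": 0}, {"dp": [0, -0.1, 0], "delta_rot": [0, 0, 0], "fingers": 0}]}}

```text
clock: 1.6
position: [0.4299, 0.0351, 0.2497]
ee_rot: [0.001, 0.066, 0.998, -0.001]
contact_force: [0.8, -0.4, 0.7]
width: 0.0002
gripper_force: 0.0
```

```bash
cat >> h.py <<'E'
from scipy.spatial.transform import Rotation as Ro
from rig import readout
def wcam(tag):
    s=readout.get_state();p,d=imaging.get_image('wrist');cv2.imwrite(f'pics/{tag}.png',p[:,:,::-1])
    c=imaging.calibration('wrist');v,u=np.mgrid[0:400,0:640]
    r=np.stack([u,v,np.ones_like(u)],-1)@np.linalg.inv(c['intrinsics']).T*d[...,None]
    q=s['ee_rot'];R=Ro.from_quat(np.r_[q[1:],q[0]]).as_matrix();H=c['hand_eye']
    X=(r@H[:3,:3].T+H[:3,3])@R.T+s['position']
    print('pos',np.round(s['position'],4),'x_t',R[:,0].round(4),'z_t',R[:,2].round(4));return p,X
E
python3 - <<'E'
from h import *
p,X=wcam('w1');np.savez('pics/w1',p=p,X=X)
x,y,z=X[...,0],X[...,1],X[...,2]
# front face points
m=(z>.025)&(z<.050)&(abs(y+.03)<.05)&(x>.5)&(x<.56)
P=X[m];c=np.polyfit(P[:,1],P[:,0],1);print('face',m.sum(),c,'x at -.028',np.polyval(c,-.0285),'z',P[:,2].min(),P[:,2].max())
m=(z>.050)&(z<.058)&(abs(y+.03)<.09)&(x>.5)&(x<.6)
P=X[m].astype(np.float32);print('top z',np.median(P[:,2]));print(cv2.boxPoints(cv2.minAreaRect(P[:,:2]*1000)).round(1).tolist())
m=(z>.043)&(z<.057)&(abs(y+.252)<.06)&(abs(x-.482)<.06)
P=X[m].astype(np.float32);print('start',m.sum(),P.mean(0),cv2.minEnclosingCircle(P[:,:2]*1000) if m.sum() else 0)
E
```

```text
pos [0.4299 0.0351 0.2497] x_t [-0.9912  0.1325 -0.0011] z_t [ 0.001  -0.0013 -1.    ]
face 476 [0.12975485 0.53840271] x at -.028 0.5347046977460047 z 0.025038135259647182 0.04998055057307452
top z 0.054391373
[[526.5999755859375, -85.9000015258789], [580.0, -92.80000305175781], [589.4000244140625, -20.899999618530273], [536.0, -13.899999618530273]]
start 1958 [ 0.48175466 -0.24866442  0.04976245] ((483.7862243652344, -251.81053161621094), 34.432533264160156)
```

View pics/w1.png

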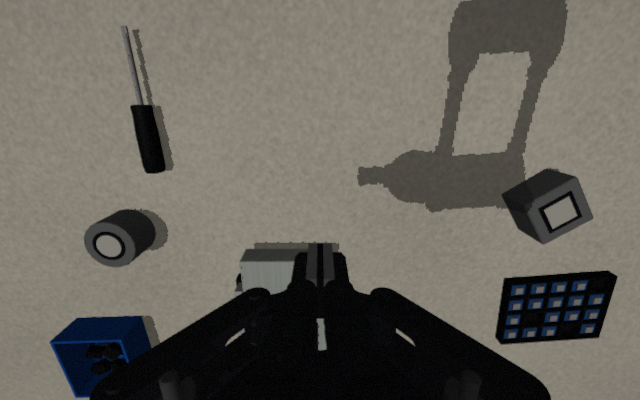

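The wrist view shows the nest front at (270,262), the start switch window at (108,243) and the abort switch at (555,210). The wrist measurement confirms the earlier ones: face x ≈ 0.5347 at the centre, slope 0.13, start centre (0.483, −0.2515) with radius 34 mm and top at 49.8 mm. I'll go in front of the face and then down.

{"api": "servo_tool", "payload": {"moves": [{"dp": [-0.165, -0.125, 0], "delta_rot": [0, 0, 0], "fingers": 0}, {"dp": [-0.165, -0.125, 0], "delta_rot": [0, 0, 0], "fingers": 0}, {"dp": [0, 0, 0.24], "delta_rot": [0, 0, 0], "fingers": 0}, {"dp": [0, 0, 0.24], "delta_rot": [0, 0, 0], "fingers": 0}, {"dp": [0, 0, 0], "delta_rot": [0, 0, 0], "fingers": 0}]}}

```text
clock: 2.15
position: [0.4813, -0.0185, 0.1484]
ee_rot: [-0.008, 0.065, 0.998, 0.001]
contact_force: [-1.4, 0.2, 0.9]
width: -0.0
gripper_force: 0.0
```

{"api": "servo_tool", "payload": {"moves": [{"dp": [0, 0, 0.24], "delta_rot": [0, 0, 0], "fingers": 0}, {"dp": [0, 0, 0.2], "delta_rot": [0, 0, 0], "fingers": 0}, {"dp": [0, 0, 0.08], "delta_rot": [0, 0, 0], "fingers": 0}, {"dp": [0, 0, 0], "delta_rot": [0, 0, 0], "fingers": 0}, {"dp": [0, 0, 0], "delta_rot": [0, 0, 0], "fingers": 0}]}}

```text
clock: 2.65
position: [0.4883, -0.0196, 0.0517]
ee_rot: [0.001, 0.065, 0.998, -0.0]
contact_force: [0.1, 0.4, -0.5]
width: 0.0004
gripper_force: 0.0
```

{"api": "servo_tool", "payload": {"moves": [{"dp": [-0.06, -0.015, 0.015], "delta_rot": [0, 0, 0], "fingers": 0}, {"dp": [-0.06, 0, 0], "delta_rot": [0, 0, 0], "fingers": 0}, {"dp": [-0.03, 0, 0], "delta_rot": [0, 0, 0], "fingers": 0}, {"dp": [-0.03, 0, 0], "delta_rot": [0, 0, 0], "fingers": 0}, {"dp": [-0.03, 0, 0], "delta_rot": [0, 0, 0], "fingers": 0}]}}

```text
clock: 3.15
position: [0.5273, -0.0281, 0.047]
ee_rot: [-0.001, 0.065, 0.998, 0.0]
contact_force: [-3.5, 0.2, 2.8]
width: -0.0
gripper_force: 1.7
```

{"api": "servo_tool", "payload": {"moves": [{"dp": [-0.03, 0, 0], "delta_rot": [0, 0, 0], "fingers": 0}, {"dp": [-0.03, 0, 0], "delta_rot": [0, 0, 0], "fingers": 0}, {"dp": [-0.03, 0, 0], "delta_rot": [0, 0, 0], "fingers": 0}, {"dp": [0, 0, 0], "delta_rot": [0, 0, 0], "fingers": 0}]}}

```text
clock: 3.55
position: [0.5472, -0.0306, 0.0468]
ee_rot: [0.001, 0.065, 0.998, 0.0]
contact_force: [0.5, -0.5, -0.2]
width: -0.0003
gripper_force: 0.1
```

{"api": "servo_tool", "payload": {"moves": [{"dp": [-0.03, 0, 0], "delta_rot": [0, 0, 0], "fingers": 0}, {"dp": [-0.03, 0, 0], "delta_rot": [0, 0, 0], "fingers": 0}, {"dp": [-0.015, 0, 0], "delta_rot": [0, 0, 0], "fingers": 0}]}}

```text
clock: 3.85
position: [0.5613, -0.0324, 0.0468]
ee_rot: [0.0, 0.065, 0.998, 0.0]
contact_force: [-3.0, 0.9, 0.3]
width: 0.0
gripper_force: 1.4
```

```bash
python3 - <<'E'
from h import *
p,d=imaging.get_image('top');np.savez('pics/top1',p=p,d=d)
a=cv2.resize(p[130:220,280:400],None,fx=6,fy=6,interpolation=2)
cv2.imwrite('pics/t1.png',a[:,:,::-1])
s=readout.get_state();print(s['clock'],s['position'],s['contact_force'])
E
```

```text
3.9 [ 0.5619046  -0.03253347  0.04686542] [-0.9828611  -0.1984745  -1.10913614]
```

View pics/t1.png

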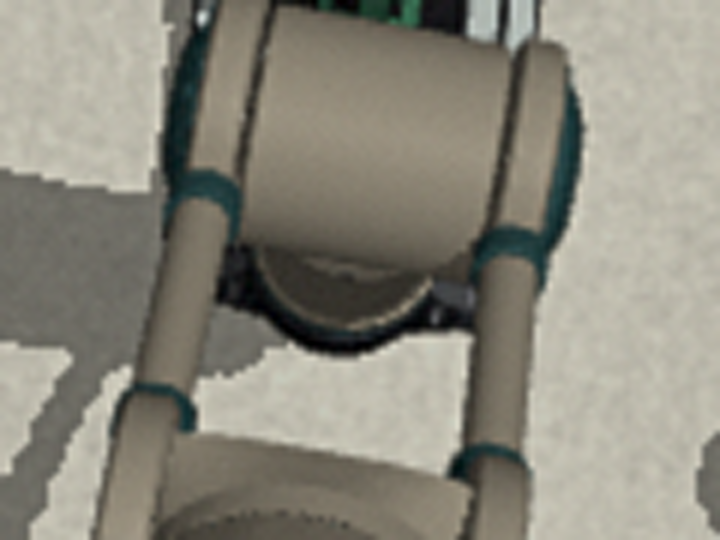

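The arm hides the nest in the top view, so I'll finish the push by force, in small steps.

{"api": "servo_tool", "payload": {"moves": [{"dp": [-0.015, 0, 0], "delta_rot": [0, 0, 0], "fingers": 0}, {"dp": [-0.015, 0, 0], "delta_rot": [0, 0, 0], "fingers": 0}]}}

```text
clock: 4.1
position: [0.5666, -0.0332, 0.0468]
ee_rot: [-0.0, 0.065, 0.998, 0.0]
contact_force: [-2.6, 0.7, -0.5]
width: -0.0002
gripper_force: 1.5
```

{"api": "servo_tool", "payload": {"moves": [{"dp": [-0.015, 0, 0], "delta_rot": [0, 0, 0], "fingers": 0}, {"dp": [-0.01, 0, 0], "delta_rot": [0, 0, 0], "fingers": 0}]}}

```text
clock: 4.3
position: [0.5719, -0.0338, 0.0469]
ee_rot: [-0.0, 0.065, 0.998, 0.0]
contact_force: [-2.5, 0.2, -1.6]
width: -0.0002
gripper_force: 1.4
```

{"api": "servo_tool", "payload": {"moves": [{"dp": [-0.01, 0, 0], "delta_rot": [0, 0, 0], "fingers": 0}, {"dp": [-0.01, 0, 0], "delta_rot": [0, 0, 0], "fingers": 0}]}}

```text
clock: 4.5
position: [0.5756, -0.0343, 0.0469]
ee_rot: [-0.0, 0.065, 0.998, 0.0]
contact_force: [-2.8, 1.6, -1.4]
width: -0.0002
gripper_force: 1.4
```

{"api": "servo_tool", "payload": {"moves": [{"dp": [-0.01, 0, 0], "delta_rot": [0, 0, 0], "fingers": 0}, {"dp": [-0.01, 0, 0], "delta_rot": [0, 0, 0], "fingers": 0}]}}

```text
clock: 4.7
position: [0.5766, -0.0345, 0.0469]
ee_rot: [-0.003, 0.065, 0.998, 0.0]
contact_force: [-11.3, 1.9, 7.1]
width: 0.0001
gripper_force: 5.6
```

The force is rising and motion has stopped, so this looks like the stop. One gentle press to confirm.

{"api": "servo_tool", "payload": {"moves": [{"dp": [-0.01, 0, 0], "delta_rot": [0, 0, 0], "fingers": 0}, {"dp": [0, 0, 0], "delta_rot": [0, 0, 0], "fingers": 0}, {"dp": [0, 0, 0], "delta_rot": [0, 0, 0], "fingers": 0}]}}

```text
clock: 5.0
position: [0.5766, -0.0344, 0.0469]
ee_rot: [-0.005, 0.065, 0.998, 0.0]
contact_force: [-12.4, 1.0, 7.1]
width: -0.0002
gripper_force: 6.1
```

{"api": "servo_tool", "payload": {"moves": [{"dp": [0.08, 0, 0], "delta_rot": [0, 0, 0], "fingers": 0}, {"dp": [0.2, 0, 0], "delta_rot": [0, 0, 0], "fingers": 0}, {"dp": [0.2, 0, 0], "delta_rot": [0, 0, 0], "fingers": 0}, {"dp": [0.1, 0, -0.15], "delta_rot": [0, 0, 0], "fingers": 0}, {"dp": [0, 0, -0.2], "delta_rot": [0, 0, 0], "fingers": 0}]}}

```text
clock: 5.5
position: [0.4626, -0.0195, 0.1163]
ee_rot: [-0.003, 0.065, 0.998, 0.0]
contact_force: [0.9, -0.2, -0.0]
width: 0.0001
gripper_force: 0.0
```

{"api": "servo_tool", "payload": {"moves": [{"dp": [0.1, 0, -0.22], "delta_rot": [0, 0, 0], "fingers": 0}, {"dp": [0, 0, -0.2], "delta_rot": [0, 0, 0], "fingers": 0}, {"dp": [0, 0, 0], "delta_rot": [0, 0, 0], "fingers": 0}, {"dp": [0, 0, 0], "delta_rot": [0, 0, 0], "fingers": 0}]}}

```text
clock: 5.9
position: [0.4488, -0.018, 0.2028]
ee_rot: [0.003, 0.065, 0.998, -0.0]
contact_force: [-0.2, -0.1, -0.7]
width: 0.0002
gripper_force: 0.0
```

```bash
python3 - <<'E'
from h import *
p,d=imaging.get_image('top');np.savez('pics/top',p=p,d=d);a=p[140:230,290:450]
q,d=imaging.get_image('scene');np.savez('pics/scene',p=q,d=d);b=q[130:290,150:330]
f=lambda x:cv2.resize(x,(640,int(x.shape[0]*640/x.shape[1])),interpolation=2)[:298]
cv2.imwrite('pics/c2.png',np.vstack([f(a),cv2.resize(b,(640,300))[:300]])[:,:,::-1][:600])
for n in('top','scene'):
    P,X=cloud(n);x,y,z=np.moveaxis(X,-1,0)
    u=(x-.534)*.9916-(y+.0285)*.129; v=(x-.534)*.129+(y+.0285)*.9916
    top=(z>.050)&(z<.058)&(abs(v)<.05)&(u<.1)&(u>-.03)
    bs=(z>.012)&(z<.046)&(abs(v)<.085)&(abs(v)>.062)&(u<.12)&(u>0.01)
    print(n,'nest front u',np.percentile(u[top],[0,1,3]).round(4),'base front u',np.percentile(u[bs],[0,1,3]).round(4),top.sum(),bs.sum())
p,X=wcam('w2');x,y,z=np.moveaxis(X,-1,0)
u=(x-.534)*.9916-(y+.0285)*.129; v=(x-.534)*.129+(y+.0285)*.9916
for lab,m in(('nest face',(z>.025)&(z<.05)&(abs(v)<.055)),('base face',(z>.004)&(z<.015)&(abs(v)<.075))):
    m&=(u>.02)&(u<.09);print(lab,m.sum(),np.percentile(u[m],[1,10,50,90]).round(4) if m.sum() else 0)
m=(z>.043)&(z<.057)&(abs(y+.252)<.06)&(abs(x-.482)<.06)
print('start',m.sum(),cv2.minEnclosingCircle(X[m][:,:2].astype(np.float32)*1000),np.median(z[m]))
E
```

```text
top nest front u [0.053  0.0537 0.0546] base front u [0.0531 0.0539 0.0549] 578 326
scene nest front u [0.0512 0.0522 0.053 ] base front u [0.0515 0.0533 0.0566] 562 404
pos [ 0.4468 -0.0176  0.2004] x_t [-0.9916  0.1295  0.    ] z_t [-0.e+00  1.e-04 -1.e+00]
nest face 26 [0.0532 0.0536 0.0541 0.0546]
base face 247 [0.0531 0.0536 0.0542 0.0547]
start 2699 ((483.051025390625, -251.5364532470703), 34.251895904541016) 0.05000461393410233
```

View pics/c2.png

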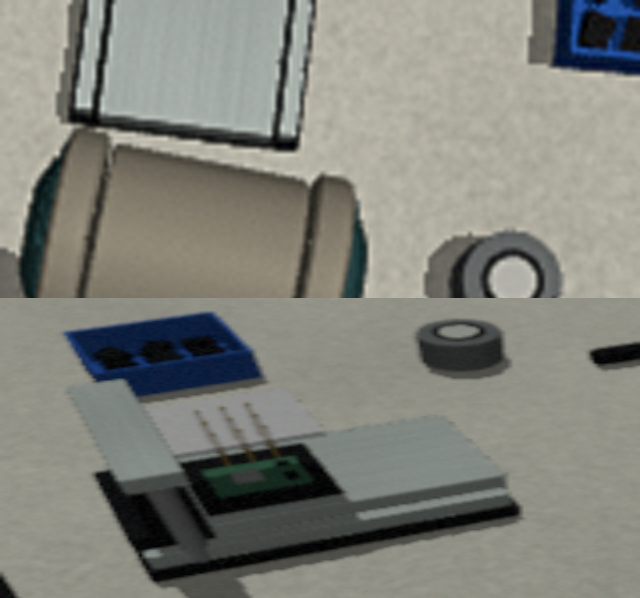

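The nest is flush with the base front to within 1 mm in all three views, and the switch hasn't moved. The crop shows the nest front level with the rail ends and the board under the probes. Now over to the start switch.

{"api": "servo_tool", "payload": {"moves": [{"dp": [-0.055, -0.19, 0], "delta_rot": [0, 0, 0], "fingers": 0}, {"dp": [-0.055, -0.19, 0], "delta_rot": [0, 0, 0], "fingers": 0}, {"dp": [-0.055, -0.19, 0], "delta_rot": [0, 0, 0], "fingers": 0}, {"dp": [-0.055, -0.19, 0], "delta_rot": [0, 0, 0], "fingers": 0}, {"dp": [-0.055, -0.19, 0], "delta_rot": [0, 0, 0], "fingers": 0}]}}

```text
clock: 6.55
position: [0.4764, -0.2145, 0.1991]
ee_rot: [-0.001, 0.065, 0.998, 0.001]
contact_force: [-0.2, 0.1, -0.1]
width: 0.0003
gripper_force: 0.0
```

{"api": "servo_tool", "payload": {"moves": [{"dp": [-0.055, -0.19, 0], "delta_rot": [0, 0, 0], "fingers": 0}, {"dp": [0, 0, 0], "delta_rot": [0, 0, 0], "fingers": 0}, {"dp": [0, 0, 0], "delta_rot": [0, 0, 0], "fingers": 0}, {"dp": [0, 0, 0], "delta_rot": [0, 0, 0], "fingers": 0}]}}

```text
clock: 6.95
position: [0.482, -0.2511, 0.1997]
ee_rot: [-0.001, 0.065, 0.998, 0.001]
contact_force: [0.6, -0.1, 0.1]
width: 0.0002
gripper_force: 0.0
```

{"api": "servo_tool", "payload": {"moves": [{"dp": [-0.005, 0, 0.15], "delta_rot": [0, 0, 0], "fingers": 0}, {"dp": [0, 0, 0.15], "delta_rot": [0, 0, 0], "fingers": 0}, {"dp": [0, 0, 0.12], "delta_rot": [0, 0, 0], "fingers": 0}, {"dp": [0, 0, 0.08], "delta_rot": [0, 0, 0], "fingers": 0}, {"dp": [0, 0, 0], "delta_rot": [0, 0, 0], "fingers": 0}]}}

```text
clock: 7.45
position: [0.4818, -0.2496, 0.0986]
ee_rot: [-0.003, 0.064, 0.998, 0.002]
contact_force: [-0.1, 0.6, 0.2]
width: 0.0003
gripper_force: 0.0
```

```bash
python3 - <<'E'
from h import *
p,X=wcam('w3');x,y,z=np.moveaxis(X,-1,0)
m=(z>.043)&(z<.057)&(abs(y+.252)<.06)&(abs(x-.482)<.06)
r=m.sum()and cv2.minEnclosingCircle(X[m][:,:2].astype(np.float32)*1000);print(m.sum(),r)
E
```

```text
pos [ 0.4818 -0.2496  0.0986] x_t [-0.9918  0.1277  0.0054] z_t [-0.005   0.0038 -1.    ]
5337 ((482.8684997558594, -252.14218139648438), 33.719505310058594)
```

View pics/w3.png

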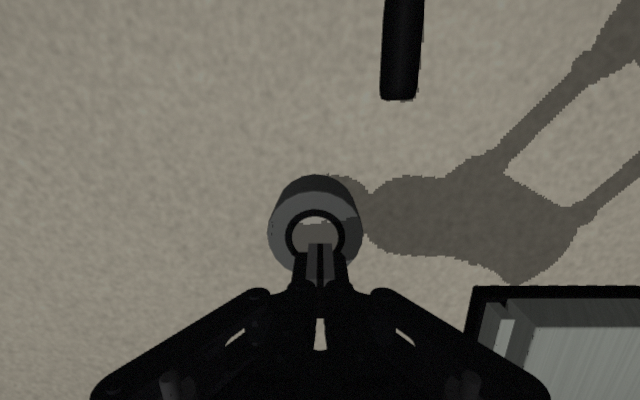

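The wrist view shows the fingertips at (320,245) over the white window centred at (315,237), and nothing is touching. I'll trim by about 2 mm and hold for 3 s.

{"api": "servo_tool", "payload": {"moves": [{"dp": [-0.003, -0.009, 0], "delta_rot": [0, 0, 0], "fingers": 0}, {"dp": [0, 0, 0], "delta_rot": [0, 0, 0], "fingers": 0}, {"dp": [0, 0, 0], "delta_rot": [0, 0, 0], "fingers": 0}, {"dp": [0, 0, 0], "delta_rot": [0, 0, 0], "fingers": 0}, {"dp": [0, 0, 0], "delta_rot": [0, 0, 0], "fingers": 0}]}}

```text
clock: 8.0
position: [0.4841, -0.2543, 0.1014]
ee_rot: [0.0, 0.065, 0.998, -0.0]
contact_force: [0.3, 0.5, 1.0]
width: 0.0003
gripper_force: 0.0
```

{"api": "servo_tool", "payload": {"moves": [{"dp": [0, 0, 0], "delta_rot": [0, 0, 0], "fingers": 0}, {"dp": [0, 0, 0], "delta_rot": [0, 0, 0], "fingers": 0}, {"dp": [0, 0, 0], "delta_rot": [0, 0, 0], "fingers": 0}, {"dp": [0, 0, 0], "delta_rot": [0, 0, 0], "fingers": 0}, {"dp": [0, 0, 0], "delta_rot": [0, 0, 0], "fingers": 0}]}}

```text
clock: 8.5
position: [0.484, -0.2542, 0.1009]
ee_rot: [-0.0, 0.065, 0.998, 0.0]
contact_force: [-0.4, 0.3, -0.2]
width: -0.0001
gripper_force: 0.0
```

{"api": "servo_tool", "payload": {"moves": [{"dp": [0, 0, 0], "delta_rot": [0, 0, 0], "fingers": 0}, {"dp": [0, 0, 0], "delta_rot": [0, 0, 0], "fingers": 0}, {"dp": [0, 0, 0], "delta_rot": [0, 0, 0], "fingers": 0}, {"dp": [0, 0, 0], "delta_rot": [0, 0, 0], "fingers": 0}, {"dp": [0, 0, 0], "delta_rot": [0, 0, 0], "fingers": 0}]}}

```text
clock: 9.0
position: [0.484, -0.2542, 0.101]
ee_rot: [-0.0, 0.065, 0.998, 0.0]
contact_force: [-0.2, 0.7, 0.2]
width: -0.0001
gripper_force: 0.0
```

{"api": "servo_tool", "payload": {"moves": [{"dp": [0, 0, 0], "delta_rot": [0, 0, 0], "fingers": 0}, {"dp": [0, 0, 0], "delta_rot": [0, 0, 0], "fingers": 0}, {"dp": [0, 0, 0], "delta_rot": [0, 0, 0], "fingers": 0}, {"dp": [0, 0, 0], "delta_rot": [0, 0, 0], "fingers": 0}, {"dp": [0, 0, 0], "delta_rot": [0, 0, 0], "fingers": 0}]}}

```text
clock: 9.5
position: [0.484, -0.2542, 0.101]
ee_rot: [0.0, 0.065, 0.998, 0.0]
contact_force: [0.1, 0.2, 0.5]
width: -0.0001
gripper_force: 0.0
```

{"api": "servo_tool", "payload": {"moves": [{"dp": [0, 0, 0], "delta_rot": [0, 0, 0], "fingers": 0}, {"dp": [0, 0, 0], "delta_rot": [0, 0, 0], "fingers": 0}, {"dp": [0, 0, 0], "delta_rot": [0, 0, 0], "fingers": 0}, {"dp": [0, 0, 0], "delta_rot": [0, 0, 0], "fingers": 0}, {"dp": [0, 0, 0], "delta_rot": [0, 0, 0], "fingers": 0}]}}

```text
clock: 10.0
position: [0.484, -0.2541, 0.101]
ee_rot: [0.0, 0.065, 0.998, 0.0]
contact_force: [0.0, 0.0, 0.1]
width: -0.0001
gripper_force: 0.0
```

{"api": "servo_tool", "payload": {"moves": [{"dp": [0, 0, 0], "delta_rot": [0, 0, 0], "fingers": 0}, {"dp": [0, 0, 0], "delta_rot": [0, 0, 0], "fingers": 0}, {"dp": [0, 0, 0], "delta_rot": [0, 0, 0], "fingers": 0}, {"dp": [0, 0, 0], "delta_rot": [0, 0, 0], "fingers": 0}, {"dp": [0, 0, 0], "delta_rot": [0, 0, 0], "fingers": 0}]}}

```text
clock: 10.5
position: [0.484, -0.2541, 0.101]
ee_rot: [0.0, 0.065, 0.998, 0.0]
contact_force: [0.6, -0.6, -0.4]
width: -0.0001
gripper_force: 0.0
```

The hand settled about 2.6 mm off centre. There's plenty of time, so I'll centre it exactly and keep holding.

{"api": "servo_tool", "payload": {"moves": [{"dp": [0.006, 0.011, 0.008], "delta_rot": [0, 0, 0], "fingers": 0}, {"dp": [0, 0, 0], "delta_rot": [0, 0, 0], "fingers": 0}, {"dp": [0, 0, 0], "delta_rot": [0, 0, 0], "fingers": 0}, {"dp": [0, 0, 0], "delta_rot": [0, 0, 0], "fingers": 0}, {"dp": [0, 0, 0], "delta_rot": [0, 0, 0], "fingers": 0}]}}

```text
clock: 11.0
position: [0.4832, -0.2519, 0.0994]
ee_rot: [0.0, 0.065, 0.998, 0.0]
contact_force: [0.2, 0.3, -0.2]
width: -0.0001
gripper_force: 0.0
```

{"api": "servo_tool", "payload": {"moves": [{"dp": [0, 0, 0], "delta_rot": [0, 0, 0], "fingers": 0}, {"dp": [0, 0, 0], "delta_rot": [0, 0, 0], "fingers": 0}, {"dp": [0, 0, 0], "delta_rot": [0, 0, 0], "fingers": 0}, {"dp": [0, 0, 0], "delta_rot": [0, 0, 0], "fingers": 0}, {"dp": [0, 0, 0], "delta_rot": [0, 0, 0], "fingers": 0}]}}

```text
clock: 11.5
position: [0.4832, -0.2519, 0.0994]
ee_rot: [0.0, 0.065, 0.998, 0.0]
contact_force: [0.1, -0.0, -0.1]
width: 0.0002
gripper_force: 0.0
```

{"api": "servo_tool", "payload": {"moves": [{"dp": [0, 0, 0], "delta_rot": [0, 0, 0], "fingers": 0}, {"dp": [0, 0, 0], "delta_rot": [0, 0, 0], "fingers": 0}, {"dp": [0, 0, 0], "delta_rot": [0, 0, 0], "fingers": 0}, {"dp": [0, 0, 0], "delta_rot": [0, 0, 0], "fingers": 0}, {"dp": [0, 0, 0], "delta_rot": [0, 0, 0], "fingers": 0}]}}

```text
clock: 12.0
position: [0.4831, -0.2518, 0.0994]
ee_rot: [0.0, 0.065, 0.998, 0.0]
contact_force: [-0.5, -0.1, 0.4]
width: 0.0
gripper_force: 0.0
```

{"api": "servo_tool", "payload": {"moves": [{"dp": [0, 0, 0], "delta_rot": [0, 0, 0], "fingers": 0}, {"dp": [0, 0, 0], "delta_rot": [0, 0, 0], "fingers": 0}, {"dp": [0, 0, 0], "delta_rot": [0, 0, 0], "fingers": 0}, {"dp": [0, 0, 0], "delta_rot": [0, 0, 0], "fingers": 0}, {"dp": [0, 0, 0], "delta_rot": [0, 0, 0], "fingers": 0}]}}

```text
clock: 12.5
position: [0.4831, -0.2518, 0.0994]
ee_rot: [0.0, 0.065, 0.998, 0.0]
contact_force: [-0.4, -0.7, 0.8]
width: -0.0
gripper_force: 0.0
```

{"api": "servo_tool", "payload": {"moves": [{"dp": [0, 0, 0], "delta_rot": [0, 0, 0], "fingers": 0}, {"dp": [0, 0, 0], "delta_rot": [0, 0, 0], "fingers": 0}, {"dp": [0, 0, 0], "delta_rot": [0, 0, 0], "fingers": 0}, {"dp": [0, 0, 0], "delta_rot": [0, 0, 0], "fingers": 0}, {"dp": [0, 0, 0], "delta_rot": [0, 0, 0], "fingers": 0}]}}

```text
clock: 13.0
position: [0.4831, -0.2518, 0.0994]
ee_rot: [-0.0, 0.065, 0.998, 0.0]
contact_force: [-0.5, 1.0, -0.2]
width: 0.0001
gripper_force: 0.0
```

{"api": "servo_tool", "payload": {"moves": [{"dp": [0, 0, -0.15], "delta_rot": [0, 0, 0], "fingers": 0}, {"dp": [0, 0, -0.22], "delta_rot": [0, 0, 0], "fingers": 0}, {"dp": [0, 0, -0.22], "delta_rot": [0, 0, 0], "fingers": 0}, {"dp": [0, 0, -0.2], "delta_rot": [0, 0, 0], "fingers": 0}, {"dp": [0.2, 0, 0], "delta_rot": [0, 0, 0], "fingers": 0}]}}

```text
clock: 13.5
position: [0.4498, -0.2503, 0.2637]
ee_rot: [0.008, 0.064, 0.998, -0.004]
contact_force: [-0.0, -0.8, 0.2]
width: -0.0002
gripper_force: 0.0
```

{"api": "servo_tool", "payload": {"moves": [{"dp": [0.2, 0.1, 0], "delta_rot": [0, 0, 0], "fingers": 0}, {"dp": [0.2, 0.1, 0], "delta_rot": [0, 0, 0], "fingers": 0}, {"dp": [0.1, 0.1, 0], "delta_rot": [0, 0, 0], "fingers": 0}, {"dp": [0, 0, 0], "delta_rot": [0, 0, 0], "fingers": 0}, {"dp": [0, 0, 0], "delta_rot": [0, 0, 0], "fingers": 0}]}}

```text
clock: 14.0
position: [0.3521, -0.1742, 0.2579]
ee_rot: [0.001, 0.065, 0.998, -0.001]
contact_force: [-0.1, -0.8, 0.8]
width: -0.0002
gripper_force: 0.0
```

```bash
python3 - <<'E'
from h import *
p,d=imaging.get_image('top');cv2.imwrite('pics/end.png',p[:,:,::-1]);s=readout.get_state();print(s['clock'],s['position'],abs(s['qd']).max())
E
```

```text
14.05 [ 0.35269162 -0.17475463  0.2578163 ] 0.02286581637743702
```

View pics/end.png

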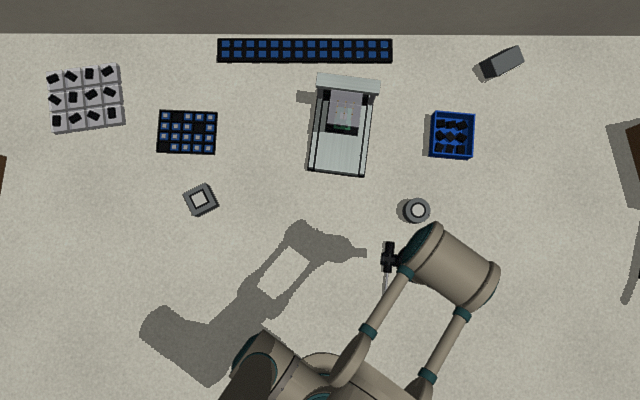

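The final view shows the nest flush with the base (front at row 177). The start switch (417,210), abort switch (201,199), tray, bin and screwdriver all look to be where they were, and the hand is clear. Handing in.

```bash
python3 -c "
from rig import manip
print(manip.sign_off())"
```

```text
the job is handed in; nothing more can be done
None
```

The nest was pushed fully home, the closed fingertips were held about 3 cm above the centre of the round start switch for over 2 s without touching it, the hand was drawn clear, and the job was handed in at about 14 s.

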